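Set up the bobbin winder and hold its guide arm for the pin

TASK

Get the shoemaker's bobbin winder ready: stand the empty bobbin fully down on the upright spindle, wide flange at the bottom, and let go of it. Then pick up the thread-guide arm, bring its single knuckle into the gap between the two fixed knuckles so that the three holes line up for the hinge pin, with the arm level and reaching back over the bobbin, and finish while still holding it there, still and in the air, without it resting or pressing on the winder; somebody else will push the pin in. Leave the shoe last, the jar, the hinge pin and the hammer where they are.

Things in the scene. Friction and masses are not known exactly. Their poses are not given: they have to be found in the camera images.
- winder: Bobbin winder, fixed: grey board 120 (x) x 280 (y, -145 to +135) x 20 mm, a steel spindle, and a wooden jamb block (100 x 50 mm, y +72 to +122, top at z 150) bearing the fixed hinge leaf. Origin under the board, 75 mm in +y from the spindle axis; z up, x along the hinge line, +y from spindle to jamb. Its +y points to the robot's left within about 20 degrees.
- spindle_foot (a point): Foot of the spindle on the board's top face, 20 mm above the bench; the bobbin's underside comes to rest here. The spindle is 12 mm thick and 85 mm tall (top 105 mm above the bench), its upper 12 mm tapered to 4 mm. Axes as the winder's.
- fixed_bore (a point): Hinge line: centre of the gap between the two fixed knuckles, 164 mm above the bench, 52 mm in +y of the winder's origin. Knuckles: outside 28 mm, hole 14 mm, each 24 mm long along x; the gap is 36 mm (x -18 to +18), open above, below and to -y. The jamb block's face is 20 mm behind (+y). Axes as the winder's.
- guide_arm: Thread-guide arm, loose, about 200 g, lying flat, knuckle up: steel leaf 28 (x) x 5 mm, one knuckle (outside 28, hole 14, 28 mm long along x) at its +y end, a flat ring at its -y end, an upright wooden grip on top; y from -61 to +94 mm. Origin on the underside below the grip's middle; z up. +y starts to the robot's left within about 30 degrees. Mounted, its axes are parallel to the winder's.
- leaf_grip (a point): Where to hold the guide arm: middle of the wooden grip block, 26 mm above the leaf's underside. The block is 18 mm thick along the arm's x (pinch it this way), 44 mm long along y, from 5 to 37 mm above the underside.
- leaf_bore (a point): Centre of the hole in the guide arm's knuckle: 80 mm in +y from the arm's origin and 14 mm above the leaf's underside; the hole runs along the arm's x.
- guide_eye (a point): Centre of the guide ring (outside 28 mm, hole 16 mm) at the arm's free end: 47 mm in -y from the arm's origin, 2.5 mm above the underside.
- bobbin: Empty wooden bobbin, loose, about 90 g, standing on its flange: flange 60 mm wide, 7 mm thick, plain barrel 36 mm wide above it, 70 mm tall in all, through hole 16 mm. Origin at the centre of its underside, z up along the hole. Bobbin and guide arm lie to the robot's right, one nearer the robot, one farther, either way.
- shoe_last: Bystander: wooden shoe last, 190 mm long, 80 mm high, standing on its sole. Origin under its middle.
- tack_jar: Bystander: glass jar with a steel lid, 60 mm wide, 70 mm tall. Origin under its centre.
- hinge_pin: Bystander: the L-shaped steel hinge pin, 6 mm thick, long leg about 100 mm, short leg 25 mm, lying on the bench. Origin under the middle of the long leg.
- hammer: Bystander: hammer with a wooden handle, lying on the bench. Origin near its middle.
Things that resemble listed ones, but are neither listed nor needed, are in the scene too. What is shaped like the guide_arm but yellow is not meant.

How it is judged (in metres and radians):
On the way:
1. the bobbin stands fully down on the spindle, let go (horizontal distance between bobbin and spindle_foot below 0.005 m and z of bobbin in the frame of spindle_foot below 0.004 m and angle between bobbin's own z axis and vertical below 0.08 rad and contact force between bobbin and the fingers below 0.1 N), for 0.3 s.
At the end, for the whole second after the job is handed in: Bobbin on the spindle (5 mm off axis, 4 mm up, 0.08 rad) and let go; arm held by the fingers (over 2 N), still, its hole on the hinge line (4 mm across and in height, 6 mm along, 0.1 rad), level (0.12 rad), ring over the bobbin side, under 1.5 N on the winder, not touching the bobbin (all of step 1 and x of leaf_bore in the frame of fixed_bore between -0.006 and 0.006 m and y of leaf_bore in the frame of fixed_bore between -0.004 and 0.004 m and z of leaf_bore in the frame of fixed_bore between -0.004 and 0.004 m and angle between the x axis of guide_arm and the x axis of winder, either way round below 0.1 rad and angle between guide_arm's own z axis and vertical below 0.12 rad and y of guide_eye in the frame of fixed_bore below -0.1 m and contact force between guide_arm and the fingers above 2 N and contact force between guide_arm and winder below 1.5 N and contact force between guide_arm and bobbin below 0.1 N and linear speed of guide_arm below 0.03 m/s); the arm keeps its last pose, push and grip.
It fails at once if the shoe last is disturbed (moved over 30 mm) (distance of shoe_last from where it was at the start of the episode above 0.03 m).
It fails at once if the tack jar is disturbed (moved over 30 mm) (distance of tack_jar from where it was at the start of the episode above 0.03 m).
It fails at once if the hinge pin is disturbed (moved over 30 mm) (distance of hinge_pin from where it was at the start of the episode above 0.03 m).
It fails at once if the hammer is disturbed (moved over 30 mm) (distance of hammer from where it was at the start of the episode above 0.03 m).
It also fails if it takes over 64 s, if anything falls off the work surface, if the arm or the gripper's body presses on something with over 40 N, if the wrist force passes 120 N, or if a joint passes its speed limit or range.

ROBOT

A 6-joint arm with a two-finger parallel gripper is mounted at the origin on the work surface. World frame = base frame: x ahead of the robot, y to its left, z up, the work surface at z = 0. Lengths are in mm, angles in rad, forces in N, time in s.
With the tool pointing down it reaches from about 350 to 975 mm from the base axis. Payload 7.1 kg.
Tool frame: the origin (TCP) lies at the very end of the fingers, on their centre line; the grasp point (between the pads) lies 19 mm behind it (ctrl.grasp_offset is the distance from the TCP to the grasp point, in mm); z points along the fingers, y is the line along which they close (so a half turn about z gives the same grasp; the last joint's range is limited). The gripper opens to 88 mm and grips with 3 to 60 N. Pads are 20 mm wide; open, the fingers measure 115 mm over their backs; the gripper's body (75 mm by 178 mm) begins 61 mm behind the grasp point.
Start: joints at [1.135, 0.423, 1.63, -0, 1.089, -0.019], TCP at [252.99, 571.49, 222.675] pointing down, gripper open.
Joint ranges: [-3, 3], [-0.9, 2.11], [0.09, 2.58], [-1.31, 4.45], [0.11, 2.69], [-2.54, 2.54]. Speed limits (rad/s): [2.39, 2.39, 3.01, 3.14, 3.14, 3.14].

INTERFACE

Orientations are given as a rotation vector (axis times angle).
In Python, from workcell import ctrl, viewer, ticket, models gives the robot as it stands.
- The arm moves only by the tool play_rows, never from a script. Its arguments are lists of equal length, an entry for each row: "dp": the shift along the world's x, y, z in mm, a list of three; "yaw": the turn about the world's z in degrees. In form: {"dp": [[tx, ty, tz], ...], "yaw": [yaw, ...]}. A call has 1 to 8 rows; each row shifts and turns the commanded pose from where the row before left it; what a row does not reach is not made up. A row lasts 1/12 s, in which the tool goes at most 41.7 mm and 7.16 degrees, less where a joint would pass 70% of its speed; a pose out of reach is approached as far as the arm can. A call is refused whole if a number of a shift passes 41.7 or a number of a turn 7.16, either way. A call with a gripper value outside its range is refused whole. "gripper" is the closure, from 0 (fully open) to 1 (shut), set as the call begins (left out, the last holds). The fingers move at their own pace and stop on an object; the grip force is fixed at half the most. Time passes only in rows, so rows that do not move let the fingers close. It gives the time, the measured TCP pose, the force, the opening and the grip force at its end, in the units of the state.
- ctrl.get_obs(): the state, without advancing time (a new reading comes with each control period).
- viewer.get_image(name): name is "side" or "top"; returns a dict with "pixels" (420x560x3 uint8, red, green, blue), "range_z" (420x560 float32, mm along the optical axis (not along the pixel's ray), 0 where there is no reading), "fx", "fy", "cx", "cy" (pixels), "T" (4x4, takes a point from camera to world coordinates). Camera axes: x right, y up, looking along -z (the intrinsics and any distortion apply to the point x, -y, -z); pixel columns grow to the right and rows downward; lengths in mm; the calibration is good to about 2 mm. A picture is of the moment at which its call begins.
- ticket.close_job(): hands the job in; it is judged then, once.
Trained networks look in a picture, given as the dict that the camera call returned (one of the last four; its "shot" number tells which), for a name from the list of things; names that differ only in an ending like _2 or _b are one class to them, and where a whole thing is asked for, a point or a joint stands for the part that bears it (a point fixed in the world has none). Each returns a list of dicts, best first, with "conf" (0 to 1); they miss things now and then, are a little off and sometimes report something else, mostly with a low value. They report only what shows in the picture. A call takes as long as a camera call. They do not tell look-alikes from the thing itself.
- models.look_for(picture, name): "bbox" ([centre column, centre row, width, height] in pixels, round what is visible of it).
- models.landmark_of(picture, name): "location" ([column, row] in pixels: a listed point, or the origin of a listed thing).
The state is a dict: "t": time; "qpos": joint angles; "qvel": joint speeds; "joint_torque": joint torques, N m; "ee_pos": TCP position; "orientation": TCP orientation; "ft_force": force on the tool from outside, world axes, zero at the start; "moment": the same for the moment, N m; "width": finger opening in mm; "grasp_force": force on a finger pad.
Only numpy, scipy, OpenCV 4.12 (cv2) and the standard library are available. Lean on these libraries where they do the work, as an engineer would, in place of code of your own. Each camera call takes 0.05 s, during which the arm holds its last target. There are 200 camera calls.

## Working session

There is one attempt and no reset: what is moved stays moved. The work goes in short steps, Python scripts to look and compute and a tool call to move; the robot and the scene stay as the last step left them, time stands still between calls to the robot, and variables do not carry over. Pictures are saved under pics/ and viewed, at most 10 in all, crops included, and the job is handed in when it is done.

Besides the shell and the picture viewer there is one more tool, called after "Call:" as a command line: name --pt "numbers of a row" for each row, then --argument value for the rest. play_rows: Moves the arm, as the interface text tells. Its arguments: {"type":"object","properties":{"dp":{"type":"array"},"yaw":{"type":"array"},"gripper":{"type":"number"}},"required":["dp","yaw"]}

```bash
mkdir -p pics; cat > h.py <<'E'
import numpy as np, cv2
from workcell import ctrl, viewer, ticket, models
def world(im,u,v,d=None):
    if d is None: d=im["range_z"][int(round(v)),int(round(u))]
    d=np.asarray(d,float)
    p=np.stack([(np.asarray(u)-im["cx"])/im["fx"]*d,-(np.asarray(v)-im["cy"])/im["fy"]*d,-d,np.ones_like(d)],-1)
    return (p@np.array(im["T"]).T)[...,:3]
def cloud(im):
    v,u=np.mgrid[0:420,0:560]; return world(im,u,v,im["range_z"])
def onplane(im,u,v,z):
    a=world(im,u,v,1.); b=world(im,u,v,2.); return a+(b-a)*(z-a[2])/(b[2]-a[2])
E
python3 - <<'E'
from h import *
print({k:v for k,v in ctrl.get_obs().items()})
for n in("top","side"):
    im=viewer.get_image(n); cv2.imwrite(f"pics/{n}0.png",cv2.cvtColor(im["pixels"],cv2.COLOR_RGB2BGR))
    print(n,im.keys(),im["fx"],np.round(im["T"],3).tolist())
    for k in["winder","spindle_foot","fixed_bore","guide_arm","leaf_grip","leaf_bore","guide_eye","bobbin","shoe_last","tack_jar","hinge_pin","hammer"]:
        for r in models.landmark_of(im,k)[:3]:
            u,v=r["location"]; 
            print(k,round(r["conf"],2),np.round([u,v]),np.round(world(im,u,v)) if im["range_z"][int(v),int(u)]>0 else None)
E
```

```text
{'t': 0.0, 'qpos': array([ 1.13501333e+00,  4.23840614e-01,  1.63069209e+00, -5.44857552e-05,
        1.08863314e+00, -1.89945963e-02]), 'qvel': array([ 1.28577439e-03, -1.35573550e-03, -9.66188519e-04,  8.39426360e-04,
       -3.94351439e-05,  7.25748360e-04]), 'joint_torque': array([-5.18126963e-04, -5.44626045e+01, -2.73659492e+01,  6.43709418e-02,
        2.27423193e-02, -1.05773036e-04]), 'ee_pos': array([252.76200198, 570.98376777, 221.90103896]), 'orientation': array([-6.49858586e-01, -3.07332873e+00,  2.42439742e-03]), 'ft_force': array([-0.12474787,  0.30797957, -0.16571655]), 'moment': array([-0.01452201, -0.01670678, -0.00155808]), 'grasp_force': 0.0, 'width': 87.6280658688147}
top dict_keys(['pixels', 'range_z', 'fx', 'fy', 'cx', 'cy', 'T', 'shot']) 384.632593579963 [[0.023, 0.991, -0.133, 457.231], [-1.0, 0.024, 0.004, 38.146], [0.007, 0.133, 0.991, 1070.8], [0.0, 0.0, 0.0, 1.0]]
winder 0.58 [240. 219.] [573. 133.  22.]
spindle_foot 0.61 [267. 209.] [601.  60.  48.]
fixed_bore 0.98 [217. 215.] [584. 198.  23.]
guide_arm 0.92 [386. 175.] [ 711. -274.    4.]
guide_arm 0.62
[... 999 characters left out ...]
7. 209. 152.]
fixed_bore 0.58 [174. 177.] [409. 365.  34.]
fixed_bore 0.4 [354. 317.] [ 594. -252.   -0.]
guide_arm 0.88 [345. 299.] [ 593. -215.   25.]
guide_arm 0.61 [402. 310.] [ 695. -300.    4.]
leaf_grip 0.65 [347. 293.] [ 601. -208.   34.]
leaf_grip 0.55 [406. 302.] [ 700. -298.   36.]
leaf_grip 0.33 [262. 212.] [563. 121.  20.]
leaf_bore 0.93 [438. 325.] [ 726. -375.   24.]
leaf_bore 0.62 [328. 271.] [ 604. -130.   24.]
guide_eye 0.96 [356. 317.] [ 595. -254.    1.]
bobbin 0.89 [315. 361.] [ 446. -301.   48.]
shoe_last 0.79 [368. 232.] [754. -97.  37.]
shoe_last 0.38 [346. 297.] [ 593. -215.   36.]
tack_jar 0.56 [175. 176.] [413. 367.  35.]
hinge_pin 0.53 [228. 298.] [370. -53.  -0.]
```

View pics/top0.png

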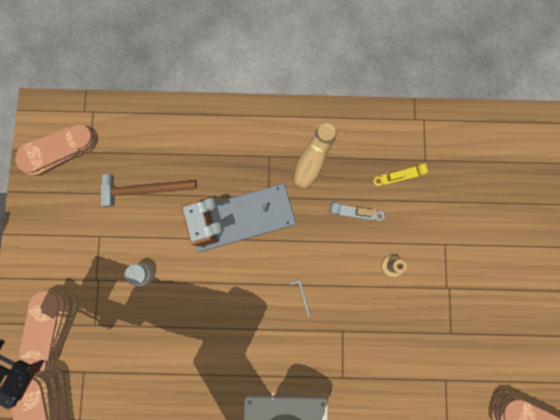

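View pics/side0.png

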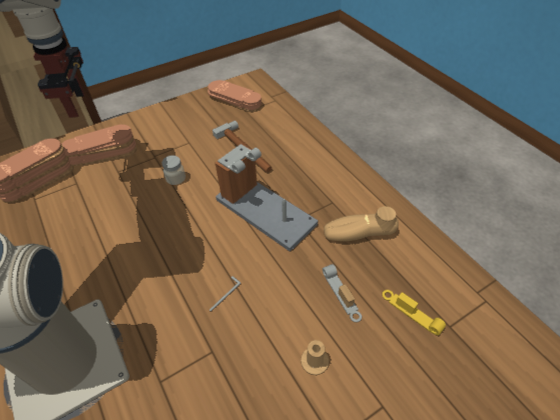

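The top view shows the winder at about (240,218), the grey guide arm at (357,212) with its knuckle on the left, the bobbin at (395,265), the shoe last at (315,155) and the pin at (302,297). In the side view, the bobbin is at (315,357), the grey arm at (342,292) and the jamb at (240,170). Next I'll measure them precisely from the point clouds.

```bash
cat > m.py <<'E'
from h import *
from scipy.optimize import least_squares
def circ(P,r,c0):
    f=least_squares(lambda c:np.hypot(P[:,0]-c[0],P[:,1]-c[1])-r,c0,loss='soft_l1',f_scale=1.); return np.round(f.x,1),round(np.sqrt(np.mean(f.fun**2)),2)
def sel(C,c,r,z0,z1):
    C=C.reshape(-1,3); return C[(np.hypot(C[:,0]-c[0],C[:,1]-c[1])<r)&(C[:,2]>z0)&(C[:,2]<z1)]
def rect(P):
    r=cv2.minAreaRect(P[:,:2].astype(np.float32)); (a,b)=r[1]; an=r[2]+(90 if b>a else 0)
    an=(an+180)%180; return np.round(r[0],1),np.round(sorted(r[1]),1),round(an,2)
E
python3 - <<'E'
from m import *
for n in("top","side"):
    im=viewer.get_image(n); C=cloud(im); print(n)
    b=sel(C,(590,140),190,15,27); print("board",len(b),np.median(b[:,2]),rect(b))
    s=sel(C,(597,55),30,35,98); print("spindle",len(s),s.mean(0).round(1),s[:,2].max() if len(s) else 0, circ(s,6,(597,60)))
    j=sel(C,(575,190),75,144,156); print("jambtop",len(j),np.median(j[:,2]),rect(j))
    k=sel(C,(585,185),90,157,185); print("knuckles",len(k),k[:,2].max(),rect(k))
    for i in range(0):pass
    g=sel(C,(597,-208),45,31,42); print("grip",len(g),np.median(g[:,2]),g.mean(0).round(1),rect(g))
    a=sel(C,(597,-195),110,3,42); print("arm",len(a),rect(a))
    k=sel(C,(612,-130),28,10,32); print("armknuckle",len(k),k[:,2].max(),rect(k))
    t=sel(C,(455,-295),50,66,76); print("bobtop",len(t),np.median(t[:,2]),t[:,:2].mean(0),cv2.minEnclosingCircle(t[:,:2].astype(np.float32)))
    t=sel(C,(455,-295),50,14,60); print("bobbarrel",len(t),circ(t,18,(455,-295)))
    t=sel(C,(455,-295),50,4,12); print("bobflange",len(t),cv2.minEnclosingCircle(t[:,:2].astype(np.float32)))
    bench=sel(C,(500,-150),60,-15,15); print("bench",np.median(bench[:,2]))
E
```

```text
top
board 3401 18.865892706594195 (array([623.9, 131.1]), array([203.7, 340.5]), 107.17)
spindle 23 [597.   65.4  72.8] 97.8846718302035 (array([600.6,  66.2]), np.float64(0.87))
jambtop 770 153.15339749988334 (array([553.5, 218.6]), array([ 75.1, 100.4]), 16.41)
knuckles 262 180.3948565239143 (array([556.8, 207.6]), array([69.6, 84.6]), 17.25)
grip 107 35.307230643581306 [ 600.  -205.2   35.6] (array([ 600.3, -205.5]), array([18.2, 43.5]), 83.71)
arm 559 (array([ 594.9, -197. ]), array([201.7, 205.9]), 99.99)
armknuckle 106 31.85307375448656 (array([ 609.7, -132.3]), array([28. , 39.8]), 82.22)
bobtop 122 68.91541437635601 [ 455.91854746 -285.82896476] ((455.6531677246094, -286.250732421875), 18.08100128173828)
bobbarrel 90 (array([ 455.9, -286.1]), np.float64(4.96))
bobflange 157 ((458.5217590332031, -298.1840515136719), 41.14961624145508)
bench -1.0116736901179593
side
board 2836 18.990900482674533 (array([584.2, 139.7]), array([196.4, 346.7]), 91.1)
spindle 69 [599.8  60.7  69.8] 97.61758633991246 (array([598.1,  55.6]), np.float64(2.32))
jambtop 416 153.5212815416278 (array([556.2, 215. ]), array([ 76.3, 103.4]), 18.43)
knuckles 234 178.83562816089886 (array([556.8, 206.9]), array([76.7, 84.9]), 17.93)
grip 142 35.83737135118889 [ 600.9 -208.4   35.8] (array([ 601.7, -207.5]), array([19.2, 43.7]), 80.05)
arm 688 (array([ 601.7, -194.6]), array([188.8, 202.1]), 91.67)
armknuckle 131 29.344077147950543 (array([ 611.6, -127.5]), array([28.5, 30.3]), 81.53)
bobtop 179 68.99617905404546 [ 457.10180818 -287.83255476] ((457.2381591796875, -287.6897888183594), 17.63713836669922)
bobbarrel 175 (array([ 457.8, -287.4]), np.float64(4.41))
bobflange 268 ((446.08441162109375, -298.934326171875), 41.66221237182617)
bench -0.9884777784650396
```

```bash
cat >> m.py <<'E'
def box(P,c,h):
    q=np.abs(P-c)-h; return np.linalg.norm(np.maximum(q,0),axis=1)+np.minimum(q.max(1),0)
def cyl(P,c,ax,r,h):
    d=P-c; a=np.abs(d[:,ax])-h; o=[i for i in range(3) if i!=ax]; b=np.hypot(d[:,o[0]],d[:,o[1]])-r
    return np.hypot(np.maximum(a,0),np.maximum(b,0))+np.minimum(np.maximum(a,b),0)
def winder(P): return np.min([box(P,[0,-5,10],[60,140,10]),box(P,[0,97,86],[50,25,67]),cyl(P,[0,-75,55],2,6,45),
    cyl(P,[30,52,164],0,14,12),cyl(P,[-30,52,164],0,14,12)],0)
def garm(P): return np.min([box(P,[0,15,2.5],[14,65,2.5]),box(P,[0,0,21],[9,22,16]),cyl(P,[0,80,14],0,14,14),
    np.maximum(cyl(P,[0,-47,2.5],2,14,2.5),8-np.hypot(P[:,0],P[:,1]+47))],0)
def bob(P): return np.maximum(np.minimum(cyl(P,[0,0,3.5],2,30,3.5),cyl(P,[0,0,35],2,18,35)),8-np.hypot(P[:,0],P[:,1]))
def fit(C,f,x0,R,zmin=6,zmax=1e3,cc=None,fixz=None):
    P=sel(C,x0[:2] if cc is None else cc,R,zmin,zmax)
    def res(x):
        c,s=np.cos(x[2]),np.sin(x[2]); d=P-[x[0],x[1],x[3]]
        return f(np.stack([c*d[:,0]+s*d[:,1],-s*d[:,0]+c*d[:,1],d[:,2]],1))
    x=np.array(x0,float)
    for fs in(5,2,1): x=least_squares(res,x,loss='cauchy',f_scale=fs,x_scale=[1,1,.01,1]).x
    return np.round([x[0],x[1],np.degrees(x[2]),x[3]],2), len(P), round(np.median(np.abs(res(x))),2)
E
cat > meas.py <<'E'
from m import *
for n in("top","side"):
    im=viewer.get_image(n); C=cloud(im); print(n)
    w=fit(C,winder,[577,137,.29,-1],180); print("winder",w)
    x,y,a,z=w[0]; a=np.radians(a); Y=np.array([-np.sin(a),np.cos(a)])
    print(" spindle",np.array([x,y])-75*Y," bore",np.array([x,y])+52*Y)
    print("garm",fit(C,garm,[600,-206,-.14,-1],105,zmin=2.5))
    print("bob",fit(C,bob,[457,-287,0,-1],45,zmin=3))
E
python3 meas.py
```

```text
top
winder (array([578.34, 137.85,  17.11,  -0.98]), 4868, np.float64(1.28))
 spindle [600.40553536  66.16937396]  bore [563.04122882 187.54856739]
garm (array([ 6.0056e+02, -2.0566e+02, -7.4800e+00, -4.5000e-01]), 641, np.float64(1.34))
bob (array([ 4.55690e+02, -2.86580e+02,  2.48143e+04, -6.50000e-01]), 405, np.float64(0.68))
side
winder (array([580.22, 136.59,  17.19,  -0.82]), 4891, np.float64(1.0))
 spindle [602.38559885  64.94025312]  bore [564.85185146 186.26715783]
garm (array([ 602.26, -206.85,   -7.56,   -0.71]), 755, np.float64(0.89))
bob (array([ 4.57930e+02, -2.87190e+02, -4.03925e+03, -8.50000e-01]), 701, np.float64(0.64))
```

Call:
play_rows --pt "8.5 -35.8 0" --pt "8.5 -35.8 0" --pt "8.5 -35.8 0" --pt "8.5 -35.8 0" --pt "8.5 -35.8 0" --pt "8.5 -35.8 0" --pt "8.5 -35.8 0" --pt "8.5 -35.8 0" --yaw '[-2, -2, -2, -2, -2, -2, -2, -2]' --gripper 0

```text
t: 2.17
ee_pos: [321.0, 283.5, 222.8]
orientation: [1.073, 2.952, 0.001]
ft_force: [0.9, -0.4, 0.6]
width: 88.4
grasp_force: 0.0
```

Call:
play_rows --pt "8.5 -35.8 0" --pt "8.5 -35.8 0" --pt "8.5 -35.8 0" --pt "8.5 -35.8 0" --pt "8.5 -35.8 0" --pt "8.5 -35.8 0" --pt "8.5 -35.8 0" --pt "8.5 -35.8 0" --yaw '[-2, -2, -2, -2, -2, -2, -2, -2]'

```text
t: 2.83
ee_pos: [389.2, -3.1, 223.1]
orientation: [1.474, 2.773, 0.001]
ft_force: [1.4, -0.1, 0.4]
width: 87.7
grasp_force: 0.0
```

Call:
play_rows --pt "8.5 -35.8 0" --pt "8.5 -35.8 0" --pt "8.5 -35.8 0" --pt "8.5 -35.8 0" --pt "8.5 -35.8 0" --pt "8.5 -35.8 0" --pt "8.5 -35.8 0" --pt "8.5 -35.8 0" --yaw '[-2, -2, -2, -2, -2, -2, -2, -3]'

```text
t: 3.5
ee_pos: [457.1, -289.8, 222.8]
orientation: [1.869, 2.525, 0.0]
ft_force: [0.6, 0.6, 0.8]
width: 88.0
grasp_force: 0.0
```

Call:
play_rows --pt "0 0.7 -31" --pt "0 0 -31" --pt "0 0 -31" --pt "0 0 -31" --pt "0 0 -31" --pt "0 0 -18" --pt "0 0 -15" --pt "0 0 0" --yaw '[0, 0, 0, 0, 0, 0, 0, 0]'

```text
t: 4.17
ee_pos: [455.3, -285.9, 31.9]
orientation: [-1.863, -2.523, 0.0]
ft_force: [-0.1, 0.2, 1.0]
width: 87.9
grasp_force: 0.0
```

Call:
play_rows --pt "0 0 0" --pt "0 0 0" --pt "0 0 0" --pt "0 0 0" --pt "0 0 0" --pt "0 0 0" --pt "0 0 0" --pt "0 0 0" --yaw '[0, 0, 0, 0, 0, 0, 0, 0]' --gripper 1

```text
t: 4.83
ee_pos: [457.1, -287.1, 34.9]
orientation: [1.866, 2.527, 0.0]
ft_force: [-0.1, -0.0, -0.2]
width: 37.6
grasp_force: 0.0
```

Call:
play_rows --pt "0 0 0" --pt "0 0 0" --pt "0 0 10" --pt "0 0 25" --pt "0 0 30" --pt "0 0 30" --pt "0 0 30" --pt "0 0 0" --yaw '[0, 0, 0, 0, 0, 0, 0, 0]'

```text
t: 5.5
ee_pos: [459.8, -288.8, 165.6]
orientation: [1.861, 2.52, 0.001]
ft_force: [0.3, -0.7, 0.2]
width: 36.5
grasp_force: 30.0
```

Call:
play_rows --pt "14.5 35.2 0" --pt "14.5 35.2 0" --pt "14.5 35.2 0" --pt "14.5 35.2 0" --pt "14.5 35.2 0" --pt "14.5 35.2 0" --pt "14.5 35.2 0" --pt "14.5 35.2 0" --yaw '[0, 0, 0, 0, 0, 0, 0, 0]'

```text
t: 6.17
ee_pos: [572.9, -3.5, 159.3]
orientation: [-1.866, -2.527, 0.001]
ft_force: [0.3, -0.6, -0.9]
width: 36.4
grasp_force: 30.0
```

Call:
play_rows --pt "14.5 35.2 0" --pt "14.5 35.2 0" --pt "0 0 0" --pt "0 0 0" --pt "0 0 0" --yaw '[0, 0, 0, 0, 0]'

```text
t: 6.58
ee_pos: [601.1, 64.8, 159.1]
orientation: [-1.864, -2.527, 0.002]
ft_force: [-0.1, -0.6, -0.8]
width: 36.3
grasp_force: 30.0
```

```bash
python3 - <<'E'
from m import *
o=[ctrl.get_obs() for _ in range(1)][0]; e=o["ee_pos"]; print(o["ee_pos"].round(1),o["width"],o["grasp_force"])
for n in("top","side"):
    im=viewer.get_image(n); C=cloud(im); cv2.imwrite(f"pics/{n}1.png",cv2.cvtColor(im["pixels"],cv2.COLOR_RGB2BGR))
    print(n,"winder",fit(C,winder,[579,137,.3,-1],180,zmax=115)) 
    print("bob",fit(C,bob,[601,65,0,125],45,zmin=119,zmax=175))
    t=sel(C,(601,65),50,129,134.5);print(len(t),[np.round(np.percentile(t[:,i],[0,2,98,100]),1) for i in(0,1)] if len(t) else 0)
E
```

```text
[601.1  64.8 159.1] 36.34399563582088 29.99984711408615
top winder (array([578.2 , 137.82,  17.07,  -1.06]), 639, np.float64(1.12))
bob (array([601.,  65.,   0., 125.]), 0, np.float64(nan))
0 0
side winder (array([580.16, 136.58,  17.09,  -1.03]), 3722, np.float64(0.97))
bob (array([6.0177000e+02, 6.4080000e+01, 3.4798723e+05, 1.2323000e+02]), 368, np.float64(0.91))
134 [array([571.3, 572.1, 627.8, 629.4]), array([34.2, 35. , 82.7, 87.2])]
  return _methods._mean(a, axis=axis, dtype=dtype,
  ret = ret.dtype.type(ret / rcount)
```

View pics/side1.png

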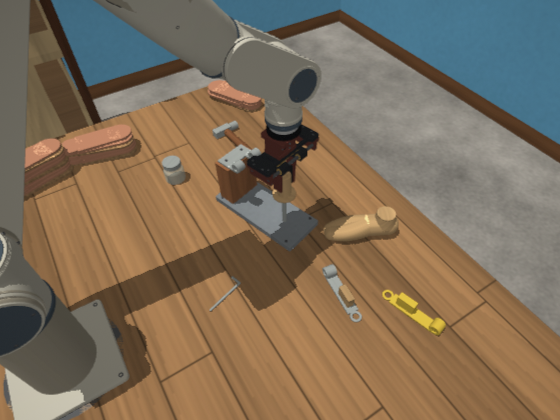

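Side view: the held bobbin, about (283,190), is right above the spindle, and the fit puts it under 1 mm off the axis. I'll descend carefully.

Call:
play_rows --pt "0.3 0.5 -10" --pt "0 0 -8" --pt "0 0 -8" --pt "0 0 -8" --pt "0 0 -6" --pt "0 0 0" --yaw '[0, 0, 0, 0, 0, 0]'

```text
t: 7.18
ee_pos: [601.2, 65.2, 117.7]
orientation: [-1.865, -2.525, 0.003]
ft_force: [0.2, -0.2, -0.7]
width: 36.7
grasp_force: 30.0
```

Call:
play_rows --pt "0 0 -12" --pt "0 0 -12" --pt "0 0 -12" --pt "0 0 -10" --pt "0 0 -10" --pt "0 0 -5" --pt "0 0 0" --yaw '[0, 0, 0, 0, 0, 0, 0]'

```text
t: 7.77
ee_pos: [601.3, 65.4, 57.0]
orientation: [-1.865, -2.526, 0.003]
ft_force: [-0.4, 0.8, -1.1]
width: 36.3
grasp_force: 30.0
```

Call:
play_rows --pt "0 0 -1.5" --pt "0 0 -1.5" --pt "0 0 0" --pt "0 0 0" --yaw '[0, 0, 0, 0]'

```text
t: 8.1
ee_pos: [602.6, 65.5, 56.1]
orientation: [1.866, 2.527, 0.001]
ft_force: [0.4, 0.3, -1.1]
width: 36.5
grasp_force: 30.0
```

Call:
play_rows --pt "0 0 -1" --pt "0 0 0" --pt "0 0 0" --yaw '[0, 0, 0]'

```text
t: 8.35
ee_pos: [602.5, 65.5, 54.9]
orientation: [1.866, 2.527, 0.001]
ft_force: [1.3, 0.9, -0.4]
width: 36.6
grasp_force: 30.0
```

Call:
play_rows --pt "0 0 0" --pt "0 0 0" --pt "0 0 0" --pt "0 0 0" --pt "0 0 0" --pt "0 0 0" --pt "0 0 0" --pt "0 0 0" --yaw '[0, 0, 0, 0, 0, 0, 0, 0]' --gripper 0

```text
t: 9.02
ee_pos: [602.3, 65.5, 54.7]
orientation: [-1.866, -2.527, -0.0]
ft_force: [0.5, 1.1, 0.8]
width: 85.7
grasp_force: 0.0
```

Call:
play_rows --pt "0 0 10" --pt "0 0 30" --pt "0 0 35" --pt "0 0 35" --pt "0 0 30" --pt "0 0 0" --yaw '[0, 0, 0, 0, 0, 0]'

```text
t: 9.52
ee_pos: [606.1, 65.9, 202.1]
orientation: [1.861, 2.521, 0.012]
ft_force: [1.0, 0.4, 0.4]
width: 87.8
grasp_force: 0.0
```

Call:
play_rows --pt "0 -34 0" --pt "0 -34 0" --pt "0 -34 0" --pt "0 -34 0" --pt "0 -34 0" --pt "0 -34 0" --pt "0 -34 0" --pt "0 -34 0" --yaw '[-3, -3, -3, -3, -3, -3, -3, -3.5]'

```text
t: 10.18
ee_pos: [601.8, -208.1, 194.8]
orientation: [-2.362, -2.071, 0.0]
ft_force: [0.9, -0.1, -0.0]
width: 87.8
grasp_force: 0.0
```

```bash
python3 - <<'E'
from m import *
import time
o=ctrl.get_obs(); r=o["orientation"]; print(o["t"],o["ee_pos"].round(1),o["width"],(2*np.degrees(np.arctan2(r[1],r[0]))-90)%180)
for n in("top","side"):
    im=viewer.get_image(n); C=cloud(im)
    w=fit(C,winder,[579,137,.3,-1],180); x,y,a,z=w[0]; a=np.radians(a); print(n,"winder",w, "spindle",x+75*np.sin(a),y-75*np.cos(a))
    print("bob",fit(C,bob,[601,65,0,20],40,zmin=24,zmax=92))
    print("garm",fit(C,garm,[600,-206,-.14,-1],105,zmin=2.5,zmax=40))
E
```

```text
10.1833 [ 601.8 -208.1  194.8] 87.83672293780748 172.4704613407414
top winder (array([578.36, 137.86,  17.12,  -0.97]), 4871, np.float64(1.44)) spindle 600.4380456509813 66.18322621495032
bob (array([ 6.01450000e+02,  6.60300000e+01, -8.32632459e+06,  1.90900000e+01]), 315, np.float64(0.85))
garm (array([ 6.0057e+02, -2.0575e+02, -7.6200e+00, -5.9000e-01]), 573, np.float64(1.23))
side winder (array([579.95, 136.55,  17.  ,  -0.7 ]), 4898, np.float64(1.12)) spindle 601.8778778542053 64.82714330277236
bob (array([6.0328000e+02, 6.5370000e+01, 1.4055721e+05, 1.9230000e+01]), 423, np.float64(0.86))
garm (array([ 602.25, -206.89,   -7.61,   -0.75]), 769, np.float64(0.86))
```

The bobbin is seated: its z matches the board top and it sits about 1 mm off axis. Next, the grip block.

Call:
play_rows --pt "-0.9 0 -36" --pt "0 0 -36" --pt "0 0 -36" --pt "0 0 -36" --pt "0 0 -20" --pt "0 0 -13" --pt "0 0 -7.7" --pt "0 0 0" --yaw '[0, 0, 0, 0, 0, 0, 0, 0]'

```text
t: 10.95
ee_pos: [600.8, -205.8, 8.9]
orientation: [-2.358, -2.073, 0.001]
ft_force: [0.4, 0.7, -0.1]
width: 87.8
grasp_force: 0.0
```

Call:
play_rows --pt "0 0 0" --pt "0 0 0" --pt "0 0 0" --pt "0 0 0" --pt "0 0 0" --pt "0 0 0" --pt "0 0 0" --pt "0 0 0" --yaw '[0, 0, 0, 0, 0, 0, 0, 0]' --gripper 1

```text
t: 11.62
ee_pos: [601.4, -206.6, 10.1]
orientation: [2.36, 2.074, 0.0]
ft_force: [0.2, 0.0, -0.1]
width: 38.0
grasp_force: 0.0
```

Call:
play_rows --pt "0 0 0" --pt "0 0 0" --pt "0 0 0" --pt "0 0 0" --yaw '[0, 0, 0, 0]'

```text
t: 11.95
ee_pos: [601.3, -206.5, 9.9]
orientation: [-2.36, -2.074, 0.0]
ft_force: [-0.3, 1.2, 0.7]
width: 17.9
grasp_force: 30.0
```

Call:
play_rows --pt "0 0 10" --pt "0 0 25" --pt "0 0 30" --pt "0 0 35" --pt "0 0 35" --pt "0 0 35" --pt "0 0 0" --yaw '[0, 0, 0, 0, 0, 0, 0]'

```text
t: 12.53
ee_pos: [605.2, -207.9, 188.1]
orientation: [2.352, 2.067, 0.009]
ft_force: [1.5, -0.3, -1.5]
width: 17.7
grasp_force: 30.0
```

Call:
play_rows --pt "0.1 33.6 0" --pt "0.1 33.6 0" --pt "0.1 33.6 0" --pt "0.1 33.6 0" --pt "0.1 33.6 0" --pt "0.1 33.6 0" --pt "0.1 33.6 0" --pt "0.1 33.6 0" --yaw '[3, 3, 3, 3, 3, 3, 3, 3.6]'

```text
t: 13.2
ee_pos: [601.4, 63.8, 179.7]
orientation: [-1.86, -2.531, 0.001]
ft_force: [0.6, -0.1, -2.4]
width: 17.6
grasp_force: 30.0
```

Call:
play_rows --pt "0 0 0" --pt "0 0 0" --pt "0 0 0" --yaw '[0, 0, 0]'

```text
t: 13.45
ee_pos: [601.7, 62.1, 179.6]
orientation: [-1.863, -2.529, 0.001]
ft_force: [-0.8, 0.1, -2.9]
width: 17.7
grasp_force: 30.0
```

```bash
cat > stage.py <<'E'
from m import *
import sys
tag=sys.argv[1]; x0=[float(v) for v in sys.argv[2:5]]
o=ctrl.get_obs(); r=o["orientation"]; print(o["t"],o["ee_pos"].round(1),o["grasp_force"],o["ft_force"].round(1),(2*np.degrees(np.arctan2(r[1],r[0]))-90)%180)
def fit6(C,f,x0,R,zmin,zmax):
    from scipy.spatial.transform import Rotation as Ro
    P=sel(C,x0[:2],R,zmin,zmax)
    x=np.array([*x0[:3],0,0,np.radians(17.1)])
    def loc(x): return (P-x[:3])@Ro.from_euler('XYZ',x[3:]).as_matrix()
    def res(x): return f(loc(x))
    for fs in(4,2,1): x=least_squares(res,x,loss='cauchy',f_scale=fs,x_scale=[1,1,1,.01,.01,.01]).x
    R_=Ro.from_euler('XYZ',x[3:]).as_matrix(); L=loc(x)
    return x,R_,len(P),np.median(np.abs(res(x))),(np.abs(res(x))<2).sum()
for n in("top","side"):
    im=viewer.get_image(n); C=cloud(im); cv2.imwrite(f"pics/{n}{tag}.png",cv2.cvtColor(im["pixels"],cv2.COLOR_RGB2BGR))
    x,R,N,md,inl=fit6(C,garm,x0,115,x0[2]-12,x0[2]+33)
    bore=x[:3]+R@[0,80,14]
    w={"top":[578.3,137.85,17.1,-1],"side":[580.1,136.57,17.1,-.85]}[n]
    a=np.radians(w[2]); d=bore-[w[0],w[1],w[3]]
    l=[np.cos(a)*d[0]+np.sin(a)*d[1],-np.sin(a)*d[0]+np.cos(a)*d[1]-52,d[2]-164]
    print(n,N,inl,round(md,2),"pose",x[:3].round(1),np.degrees(x[3:]).round(1),"bore in fixed_bore",np.round(l,1))
E
python3 stage.py 2 602.2 62.6 169
```

```text
13.45 [601.7  62.1 179.6] 29.99929904937744 [-0.8  0.1 -2.9] 17.228932665964862
top 206 183 0.76 pose [600.8  63.4 169. ] [-0.3  0.4 17.5] bore in fixed_bore [ -0.9 -49.7  19.7]
side 309 248 1.1 pose [596.2  58.5 169.3] [ 1.3 -2.1 25.3] bore in fixed_bore [-19.6 -52.3  20.5]
```

View pics/side2.png

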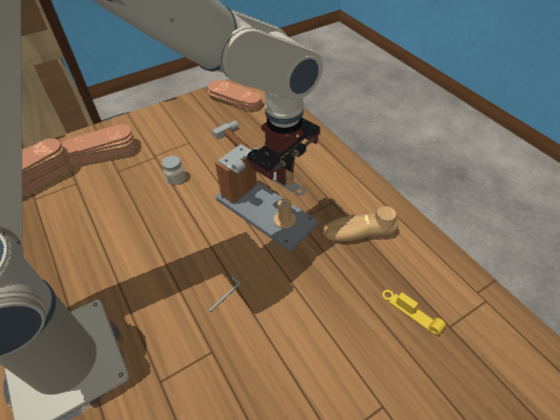

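Side view: the arm is held level over the bobbin, with the ring at about (298,187) and the bobbin seated at (285,210). The top-camera fit is clean: the bore is at (-0.9,-49.7,19.7) in the fixed_bore frame. Next, I'll bring the knuckle in.

Call:
play_rows --pt "-2.3 8 0" --pt "-2.3 8 0" --pt "-2.3 8 0" --pt "-2.3 8 0" --pt "-2.3 8 0" --pt "-2.3 7.9 0" --pt "0 0 0" --yaw '[0, 0, 0, 0, 0, 0, 0]'

```text
t: 14.13
ee_pos: [587.8, 111.9, 180.0]
orientation: [-1.862, -2.53, -0.0]
ft_force: [0.4, 0.2, -2.7]
width: 17.6
grasp_force: 30.0
```

Call:
play_rows --pt "0 0 -5" --pt "0 0 -5" --pt "0 0 -5" --pt "0 0 -5" --pt "0 0 0" --pt "0 0 0" --yaw '[0, 0, 0, 0, 0, 0]'

```text
t: 14.63
ee_pos: [588.1, 109.9, 159.3]
orientation: [-1.864, -2.528, 0.001]
ft_force: [0.2, 0.4, -2.8]
width: 17.2
grasp_force: 30.0
```

```bash
sed -i 's/    x=np.array(\[\*x0\[:3\]/    c,s=np.cos(np.radians(17.1)),np.sin(np.radians(17.1)); D=P-x0; q=np.stack([c*D[:,0]+s*D[:,1],-s*D[:,0]+c*D[:,1],D[:,2]],1); P=P[(np.abs(q[:,0])<16.5)\&(q[:,1]<96)\&(q[:,1]>-63)\&((np.abs(q[:,1])>26)|(q[:,2]<8))]\n&/' stage.py
python3 stage.py 3 587.5 110.4 149
```

```text
14.6333 [588.1 109.9 159.3] 29.99945104122162 [ 0.2  0.4 -2.8] 17.196292993228496
top 216 187 0.82 pose [586.6 109.5 151.6] [-3.1  0.1 16.6] bore in fixed_bore [ 0.5 -0.9 -1.5]
side 189 172 0.79 pose [588.6 110.2 149. ] [-0.2  0.8 16.5] bore in fixed_bore [ 1.3  0.2 -0.1]
```

```bash
python3 - <<'E'
import cv2
a=cv2.imread("pics/top3.png")[150:280,160:320]; b=cv2.imread("pics/side3.png")[100:260,200:340]
cv2.imwrite("pics/c3.png",cv2.hconcat([cv2.resize(a,(390,400)),cv2.resize(b,(350,400))]))
E
```

```text
(no output)
```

View pics/c3.png

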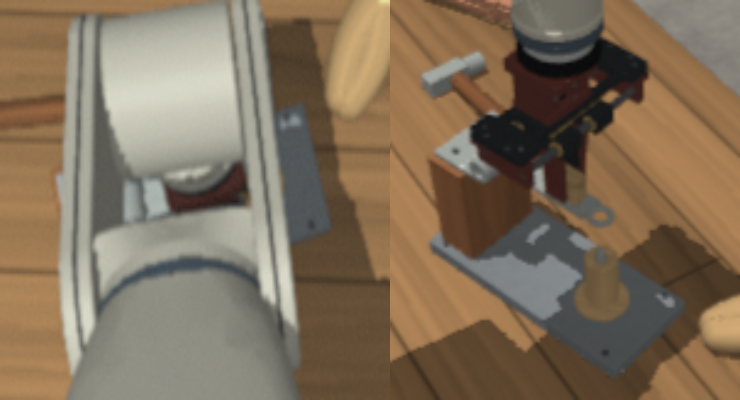

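In the crops, the arm is held level with its knuckle in the gap and the ring well above the seated bobbin. The fits put the hole within about 1.5 mm of the hinge line. The wrist reads only the arm's weight, unchanged from free air, so nothing is pressing.

```bash
python3 -c "
from workcell import ticket
print(ticket.close_job())"
```

```text
the job is handed in; nothing more can be done
None
```

I handed the job in at about 15 s of the 64 s allowed. The bobbin is seated on the spindle and released, and the guide arm is held level in the hinge gap, its hole within about 1.5 mm of the hinge line. No verdict came back.

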